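Switch off the pastry bench's heat lamps at closing time

ROBOT

A 7-joint arm with a two-finger parallel gripper is mounted at the origin on the work surface. World frame = base frame: x ahead of the robot, y to its left, z up, the work surface at z = 0. Lengths are in m, angles in rad, forces in N, time in s.
With the tool pointing down it reaches from about 0.425 to 0.875 m from the base axis. Payload 4.7 kg.
Tool frame: the origin (TCP) lies on the mounting face of the last link; the fingertips stand 182 mm ahead of it and the grasp point (between the pads) lies 164 mm ahead of it; z points along the fingers, y is the direction in which the jaws open and shut (so a half turn about z gives the same grasp; the last joint's range is limited). The gripper opens to 87 mm and grips with 3 to 60 N. Pads are 19 mm wide; open, the fingers measure 117 mm over their backs; the gripper's body (75 mm by 190 mm) begins 51 mm behind the grasp point.
Start: joints at [1.228, 0.321, -0.07, 1.45, 0.023, 1.371, -0.057], TCP at [0.227, -0.609, 0.405] pointing down, gripper open.
Joint ranges: [-2.86, 2.86], [-0.3, 2.09], [-1.38, 1.24], [0.06, 2.45], [-1.56, 4.7], [0.09, 2.05], [-2.69, 2.69]. Speed limits (rad/s): [2.57, 2.57, 3.14, 3.14, 3.14, 3.14, 3.14].

INTERFACE

Orientations are given as a rotation vector (axis times angle).
In Python, from bench import ctrl gives the robot as it stands. The module is installed in compiled form; this text tells all that it offers.
- The arm moves only by the tool play_rows, never from a script. Its argument "targets" is text: rows parted by semicolons, each of 7 numbers parted by spaces: the shift along the tool's x, y, z in cm, then the turn, a rotation vector about the tool's x, y, z in rad, then the opening, from -1 (shut) to 1 (fully open). In form: x y z ax ay az grip; .... A call has 1 to 20 rows; each row shifts and turns the pose as measured when the row begins, along the tool's axes as they then stand; what a row does not reach is not made up. A row lasts 1/8 s, in which the tool goes at most 62.5 mm and 10.7 degrees, less where a joint would pass 70% of its speed; a pose out of reach is approached as far as the arm can. A call is refused whole if a number of a shift passes 6.25 or a number of a turn 0.188, either way. A call with a gripper value outside its range is refused whole. The fingers move at their own pace and stop on an object; "newtons" is the grip in N (left out, the last holds). Time passes only in rows, so rows that do not move let the fingers close. It gives the time, the measured TCP pose, the force and the opening at its end, in the units of the state.
- ctrl.get_state(): the state, without advancing time (a new reading comes with each control period).
- ctrl.get_image(name): name is "scene" or "side" or "wrist"; returns a dict with "pixels" (384x512x3 uint8, blue, green, red), "depth" (384x512 float32, m along the optical axis (not along the pixel's ray), 0 where there is no reading), "intrinsics" (3x3 intrinsics, pixels), "k1" (the pictures are not rectified: a ray, as slopes to the right and down, at radius r is drawn at 1 + k1 r^2 times it, then the intrinsics apply), "R" (3x3) and "t" (3): a world point X has camera coordinates R X + t. Camera axes: x right, y down, z forward; pixel columns grow to the right and rows downward; lengths in m; the calibration is good to about 2 mm. A picture is of the moment at which its call begins.
- ctrl.close_job(): hands the job in, once; it reports no verdict.
The state is a dict: "time": time; "joint_positions": joint angles; "qd": joint speeds; "joint_torque": joint torques, N m; "position": TCP position; "tool_rot": TCP orientation; "ft_force": force on the tool from outside, world axes, zero at the start; "torque": the same for the moment, N m; "grip_width": opening from 0.0 (shut) to 1.0 (fully open).
Only numpy, scipy, OpenCV 4.12 (cv2) and the standard library are available. Lean on these libraries where they do the work, as an engineer would, in place of code of your own. Each camera call takes 0.05 s, during which the arm holds its last target.

TASK

Closing time in the pastry kitchen: turn the heat lamps off by sweeping a finger along the switch bank with the orange plate, from its green-stripe end to its red-stripe end, so that all four toggles are thrown over to the red side in one pass, without taking your hand away part-way. The bank with the blue plate feeds the refrigerators: do not touch it.

Things in the scene. Friction and masses are not known exactly. Their poses are not given: they have to be found in the camera images.
- orange_bank: Switch bank to turn off: white box 90 x 230 x 50 mm (x, y, z) fixed on the counter, ORANGE top plate, four black toggles in a row. Origin: centre of its underside, z up, y along the row. Green stripe at the -y end of the plate (y = -102 mm), red stripe at the +y end (+102 mm). Toggles pivot at x = 0, z = 50 mm (plate surface), y = -75, -25, +25, +75 mm and tip along the row only.
- blue_bank: The refrigerators' switch bank, to be left alone: the same box and toggles, but with a BLUE top plate. Origin at the centre of its underside, same axes.
- orange_bank_t1 (a joint): First toggle, at the green-stripe end (y = -75 mm): a stem with a crossbar 26 mm wide (along x), 10 mm thick, its axis 36 mm from the pivot; its top is 90 mm above the counter when on, 70 mm when fully off. Hinge angle, rad: 0 = fully on (leans 15 degrees to the green end), 0.26 = upright, 1.40 = fully off (leans 65 degrees to the red end); off means above 0.70.
- orange_bank_t2 (a joint): Second toggle (y = -25 mm), like the first. A fingertip moving towards +y with its lower end 74 to 84 mm above the counter (78 is good) pushes each toggle over, then slides across it; a lower one jams on the thrown toggle. Hinge angle, rad: 0 = fully on (leans 15 degrees to the green end), 0.26 = upright, 1.40 = fully off (leans 65 degrees to the red end); off means above 0.70.
- orange_bank_t3 (a joint): Third toggle (y = +25 mm), like the first. Light friction (about 1 N at the tip), no spring: it stays where it is left. Hinge angle, rad: 0 = fully on (leans 15 degrees to the green end), 0.26 = upright, 1.40 = fully off (leans 65 degrees to the red end); off means above 0.70.
- orange_bank_t4 (a joint): Fourth toggle, at the red-stripe end (y = +75 mm), like the first. Move the fingertip to about y = +125 mm before lifting. Hinge angle, rad: 0 = fully on (leans 15 degrees to the green end), 0.26 = upright, 1.40 = fully off (leans 65 degrees to the red end); off means above 0.70.

How it is judged:
On the way, in this order (a step that is already met when the one before it is completed fails the run):
1. the toggle at the green-stripe end is off while the one at the red-stripe end is still on (value of joint orange_bank_t1 above 0.7 rad and value of joint orange_bank_t4 below 0.5 rad).
2. all four toggles of the orange bank are off (value of joint each of orange_bank_t1, orange_bank_t2, orange_bank_t3, orange_bank_t4 above 0.7 rad), for 0.1 s.
At the end, for the whole second after the job is handed in: All four toggles of the orange bank lean to the red side, off (joint above 0.70 rad, that is at least 25 degrees past upright); the blue bank has not been touched (all of step 2).
It fails at once if the robot touches the blue bank (more than 2 N) (contact force between any of the fingers, the arm and blue_bank above 2 N).
It fails at once if the hand is taken away (more than 0.30 m from the orange bank) when some of its toggles are off and others still on (value of joint any of orange_bank_t1, orange_bank_t2, orange_bank_t3, orange_bank_t4 above 0.7 rad and (not (value of joint orange_bank_t1 above 0.7 rad) or not (value of joint orange_bank_t2 above 0.7 rad) or not (value of joint orange_bank_t3 above 0.7 rad) or not (value of joint orange_bank_t4 above 0.7 rad)) and distance between the grasp point and orange_bank above 0.3 m).
It also fails if it takes over 32 s, if anything falls off the work surface, if the arm or the gripper's body presses on something with over 40 N, if the wrist force passes 120 N, or if a joint passes its speed limit or range.

## Working session

There is one attempt and no reset: what is moved stays moved. The work goes in short steps, Python scripts to look and compute and a tool call to move; the robot and the scene stay as the last step left them, time stands still between calls to the robot, and variables do not carry over. Pictures are saved under pics/ and viewed, and the job is handed in when it is done.

Besides the shell and the picture viewer there is one more tool, called after "Call:" as name(argument=value, ...) on one line, values as JSON. play_rows: Moves the arm, as the interface text tells. Its arguments: {"type":"object","properties":{"targets":{"type":"string"},"newtons":{"type":"number"}},"required":["targets"]}

```bash
mkdir -p pics
python3 - <<'E'
from bench import ctrl
import cv2,pickle
s=ctrl.get_state();print(s)
D={}
for n in("scene","side"):
    D[n]=ctrl.get_image(n);cv2.imwrite(f"pics/{n}0.png",D[n]["pixels"]);print(n,D[n]["intrinsics"],D[n]["k1"],D[n]["R"],D[n]["t"])
pickle.dump(D,open("d0.pkl","wb"))
E
```

```text
{'time': 0.0, 'joint_positions': array([ 1.22811707,  0.32184404, -0.07010103,  1.45168549,  0.02261453,
        1.37076075, -0.05689505]), 'qd': array([ 1.39418151e-03,  2.92069774e-04,  7.89250668e-04, -1.18271535e-03,
        1.38516933e-03, -5.54262659e-05,  2.48576077e-03]), 'joint_torque': array([ 1.95732214e-04, -4.91278267e+01, -4.03824728e-01, -3.12525880e+01,
       -6.40644087e-02,  4.36417444e-02,  1.63689224e-04]), 'position': array([ 0.22692441, -0.60888916,  0.40364237]), 'tool_rot': array([-3.08989398e+00, -5.57213736e-01,  6.94735930e-04]), 'ft_force': array([0.02543321, 0.23121792, 0.13335021]), 'torque': array([ 0.04771834,  0.01045155, -0.01388309]), 'grip_width': 0.9992097601708007}
scene [[407.63987326   0.         263.12134238]
 [  0.         407.63987326 197.025051  ]
 [  0.           0.           1.        ]] 0.04694115105628493 [[ 0.32872535  0.94426338 -0.01750199]
 [ 0.51947672 -0.19625937 -0.83164067]
 [-0.78872275  0.26428949 -0.55503827]] [-0.19285042 -0.22735911  1.37205848]
side [[377.90022308   0.         255.26899841]
 [  0.         377.90022308 194.70134656]
 [  0.           0.           1.        ]] -0.09457837632760954 [[-0.81533198 -0.57898375  0.00340434]
 [-0.43118553  0.60325568 -0.67094085]
 [ 0.38641016 -0.54850743 -0.74150306]] [0.43478963 0.28864317 0.58354692]
```

View pics/scene0.png

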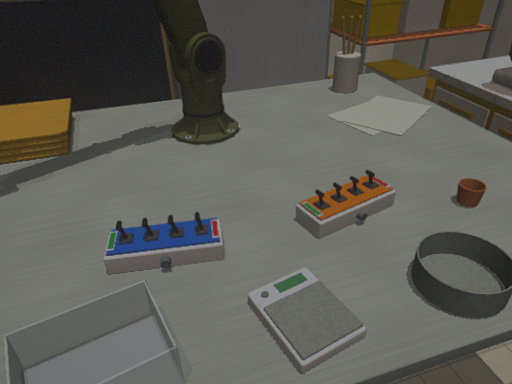

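View pics/side0.png

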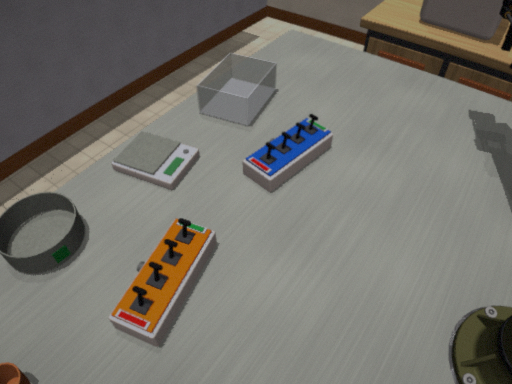

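The scene view shows the orange bank at about (347,203), with its green stripe at (313,210) and its red stripe at (382,182). The blue bank is at (165,240). In the side view the orange bank is at (168,278), green at (192,227) and red at (132,320). Next I'll cast rays to the plate and stripe centroids on the plane z = 50 mm.

```bash
cat > h.py <<'E'
import numpy as np,cv2
def ray(c,u,v):
    K=c["intrinsics"];k=c["k1"]
    a=np.array([(u-K[0,2])/K[0,0],(v-K[1,2])/K[1,1]]);b=a.copy()
    for _ in range(30): b=a/(1+k*(b@b))
    d=c["R"].T@np.array([b[0],b[1],1]);o=-c["R"].T@c["t"];return o,d
def onz(c,u,v,z):
    o,d=ray(c,u,v);return o+d*(z-o[2])/d[2]
E
python3 - <<'E'
import pickle
from h import *
D=pickle.load(open("d0.pkl","rb"))
roi={"scene":(290,165,405,230),"side":(105,210,225,345)}
roib={"scene":(95,205,230,270),"side":(235,105,340,190)}
def blobs(n,roi,name,lo,hi):
    c=D[n];hsv=cv2.cvtColor(c["pixels"],cv2.COLOR_BGR2HSV)
    m=cv2.inRange(hsv,lo,hi);x0,y0,x1,y1=roi;z=np.zeros_like(m);z[y0:y1,x0:x1]=m[y0:y1,x0:x1]
    k,l,st,ce=cv2.connectedComponentsWithStats(z)
    for i in range(1,k):
        if st[i,4]>12: print(n,name,st[i],ce[i].round(1),onz(c,*ce[i],.05).round(4))
    return z
for n in D:
    blobs(n,roi[n],"green",(45,90,60),(85,255,255))
    for nm,lo,hi in(("red",(170,120,60),(180,255,255)),("red0",(0,150,60),(5,255,255))):blobs(n,roi[n],nm,lo,hi)
    m=blobs(n,roi[n],"orange",(6,150,60),(20,255,255))
    cn=np.vstack(cv2.findContours(m,cv2.RETR_EXTERNAL,cv2.CHAIN_APPROX_NONE)[0])
    P=np.array([onz(D[n],*p[0],.05)[:2] for p in cn],np.float32);print(n,"orange rect",cv2.minAreaRect(P))
    m=blobs(n,roib[n],"blue",(105,120,60),(130,255,255))
    cn=np.vstack(cv2.findContours(m,cv2.RETR_EXTERNAL,cv2.CHAIN_APPROX_NONE)[0])
    P=np.array([onz(D[n],*p[0],.05)[:2] for p in cn],np.float32);print(n,"blue rect",cv2.minAreaRect(P))
    x0,y0,x1,y1=roi[n];cv2.imwrite(f"pics/{n}_crop.png",cv2.resize(D[n]["pixels"][y0-10:y1+10,x0-10:x1+10],None,fx=4,fy=4,interpolation=cv2.INTER_CUBIC))
E
```

```text
scene green [304 203  16  12  49] [311.9 208.4] [0.6061 0.1073 0.05  ]
scene red0 [372 176  15  10  30] [378.5 180.7] [0.5573 0.3055 0.05  ]
scene orange [ 300  175   92   45 1116] [346.9 197.1] [0.5939 0.2002 0.05  ]
scene orange rect ((0.5867176055908203, 0.20278970897197723), (0.0778055414557457, 0.2151043713092804), 13.823318481445312)
scene blue [ 107  218  112   37 1772] [163.2 237.1] [ 0.5919 -0.2133  0.05  ]
scene blue rect ((0.586112380027771, -0.2101961374282837), (0.21365386247634888, 0.07885632663965225), 80.59613037109375)
side green [187 224  17   7  58] [195.8 227. ] [0.5972 0.1062 0.05  ]
side red0 [119 312  27  15 147] [132.1 318.7] [0.5584 0.3065 0.05  ]
side orange [ 112  219   99  113 3060] [163.2 274.7] [0.5747 0.2179 0.05  ]
side orange rect ((0.5806123614311218, 0.2083090841770172), (0.07691345363855362, 0.21523912250995636), 13.66711711883545)
side blue [299 118  12   9  46] [304.4 122.5] [ 0.5939 -0.2972  0.05  ]
side blue [286 125  13  12  84] [292.5 130.8] [ 0.6008 -0.2514  0.05  ]
side blue [ 246  126   84   50 1076] [289.2 149.5] [ 0.5708 -0.1878  0.05  ]
side blue [270 135  14  12  99] [277.2 140.8] [ 0.6104 -0.1977  0.05  ]
side blue rect ((0.580409824848175, -0.20399469137191772), (0.21595309674739838, 0.07826701551675797), 80.4705581665039)
```

Both views agree to about 6 mm. Averaged, the bank centre is about (0.584, 0.2055) with a yaw of 13.8°, and green to red runs along (-0.238, 0.971). I'll go to local y = -140 mm, at (0.617, 0.07), with the tool x axis along the sweep and the jaws shut.

Call:
play_rows(targets="3.8 -3.1 0 0 0 0 -1;3.8 -3.1 0 0 0 0 -1;3.8 -3.1 0 0 0 0 -1;3.8 -3.1 0 0 0 0 -1;3.8 -3.1 0 0 0 0 -1;3.8 -3.1 0 0 0 0 -1;3.8 -3.1 0 0 0 0 -1;3.8 -3.1 0 0 0 0 -1;3.8 -3.1 0 0 0 0 -1;3.8 -3.1 0 0 0 0 -1", newtons=40)

```text
time: 1.35
position: [0.4791, -0.1763, 0.3991]
tool_rot: [-3.089, -0.541, 0.009]
ft_force: [0.4, 0.1, -0.1]
grip_width: 0.021
```

Call:
play_rows(targets="0 0 0 0 0 -0.18 -1;0 0 0 0 0 -0.18 -1;0 0 0 0 0 -0.18 -1;0 0 0 0 0 -0.18 -1;0 0 0 0 0 -0.18 -1;0 0 0 0 0 -0.18 -1;0 0 0 0 0 -0.18 -1;0 0 0 0 0 -0.18 -1;0 0 0 0 0 0 -1")

```text
time: 2.48
position: [0.4799, -0.1696, 0.3955]
tool_rot: [-1.896, -2.486, 0.001]
ft_force: [-0.9, 0.5, -0.0]
grip_width: 0.004
```

```bash
cat > g.py <<'E'
from bench import ctrl
import numpy as np
from scipy.spatial.transform import Rotation as R
def go(ly,z,yaw=13.8,c=(.584,.2055)):
    s=ctrl.get_state();Rm=R.from_rotvec(s["tool_rot"]).as_matrix();y=np.radians(yaw)
    u=np.array([-np.sin(y),np.cos(y),0]);ex=np.array([np.cos(y),np.sin(y),0])
    tgt=np.array([*c,z])+u*ly
    Rt=np.column_stack([u,ex,[0,0,-1]])
    d=s["position"]-np.array([*c,0])
    print("pos",s["position"],"local x,y mm",d@ex*1e3,d@u*1e3,"tool shift cm",(Rm.T@(tgt-s["position"])*100).round(2),"turn",R.from_matrix(Rm.T@Rt).as_rotvec().round(4),"tip z",(s["position"]+.182*Rm[:,2])[2],"F",s["ft_force"].round(1),s["time"],s["joint_positions"].round(2))
E
python3 -c "
from g import *
go(-.14,.40)"
```

```text
pos [ 0.47991119 -0.16964484  0.39547817] local x,y mm -190.56880288233165 -339.48735230876247 tool shift cm [19.43 19.59 -0.41] turn [-0.0098 -0.0117  0.0271] tip z 0.21349938554709855 F [-0.9  0.5 -0. ] 2.475 [ 0.78  0.06 -0.5   1.79  0.02  1.32  0.54]
```

Call:
play_rows(targets="3.3 3.3 0 0 0 0.014 -1;3.3 3.3 0 0 0 0.014 -1;3.3 3.3 0 0 0 0 -1;3.3 3.3 0 0 0 0 -1;3.3 3.3 0 0 0 0 -1;3 3.2 0 0 0 0 -1;0 0 0 0 0 0 -1")

```text
time: 3.35
position: [0.63, 0.0702, 0.3931]
tool_rot: [-1.971, -2.423, 0.004]
ft_force: [-0.2, -0.4, -0.3]
grip_width: 0.002
```

```bash
python3 -c "
from g import *
go(-.14,.30)"
```

```text
pos [0.63000758 0.07023201 0.39312368] local x,y mm 12.413600197769767 -142.33772703092544 tool shift cm [ 0.07 -1.13  9.33] turn [-0.0127 -0.0125 -0.0359] tip z 0.21115248240590404 F [-0.2 -0.4 -0.3] 3.35 [ 0.37  0.37 -0.67  1.48  0.22  1.38 -0.1 ]
```

Call:
play_rows(targets="0 -0.6 3 0 0 -0.02 -1;0 -0.4 3 0 0 -0.02 -1;0 -0.2 3 -0.012 -0.012 0 -1;0 0 0 0 0 0 -1")

```text
time: 3.85
position: [0.6159, 0.065, 0.3004]
tool_rot: [1.949, 2.464, -0.005]
ft_force: [0.9, 0.5, 1.3]
grip_width: 0.004
```

```bash
python3 -c "
from g import *
go(-.14,.261)
import cv2
a=[ctrl.get_image(n)['pixels'] for n in('scene','side','wrist')]
cv2.imwrite('pics/a1.png',cv2.resize(a[0][130:260,250:430],None,fx=4,fy=4))
cv2.imwrite('pics/b1.png',cv2.resize(a[1][150:350,80:330],None,fx=3,fy=3))
cv2.imwrite('pics/w1.png',a[2])"
```

```text
pos [0.61594981 0.06498704 0.30036235] local x,y mm -2.4894914669422827 -144.0780534274222 tool shift cm [0.42 0.25 3.93] turn [-0.0024  0.0021 -0.0087] tip z 0.11836327503923547 F [0.9 0.5 1.3] 3.85 [ 0.38  0.4  -0.65  1.64  0.26  1.19 -0.11]
```

View pics/a1.png

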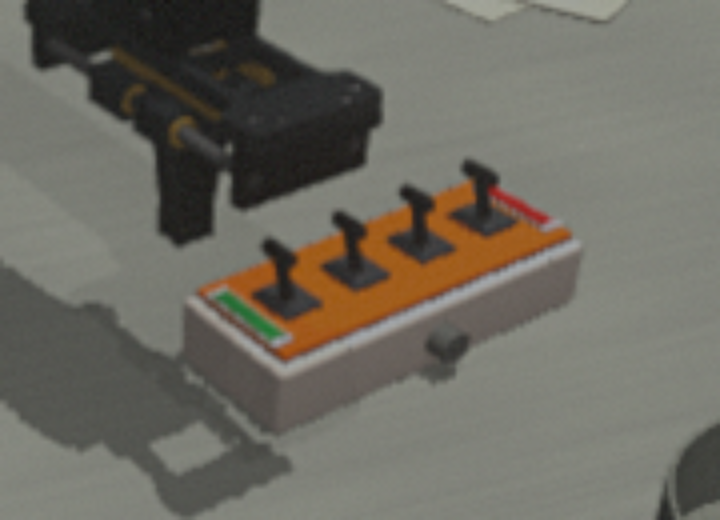

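View pics/b1.png

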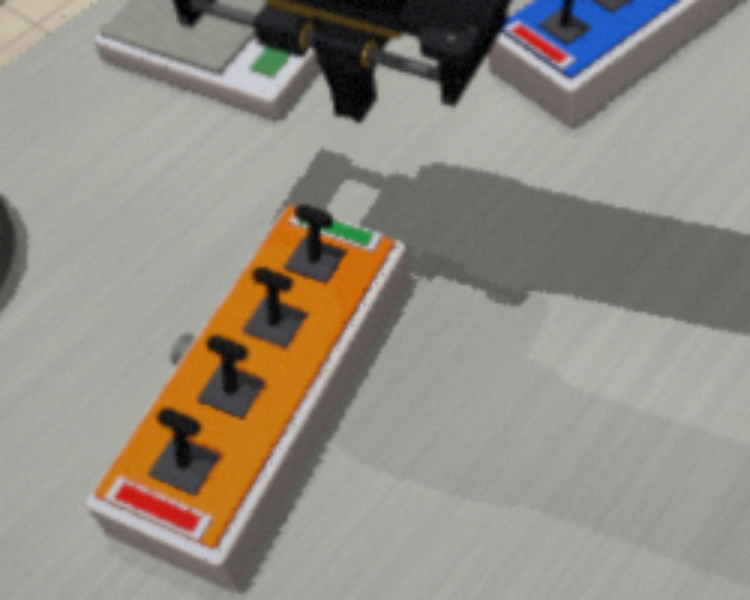

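View pics/w1.png

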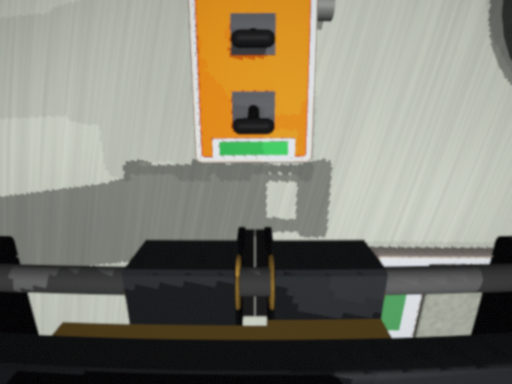

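The wrist view shows the shut fingers at column 255 and the toggle row at column 253, running straight up the image, so the tool is lined up. All four toggles are still on, leaning green. I'll descend so the fingertip is at about 79 mm.

Call:
play_rows(targets="0.2 0.1 2 0 0 0 -1;0.2 0.1 1.8 0 0 0 -1;0 0 0 0 0 0 -1;0 0 0 0 0 0 -1")

```text
time: 4.5
position: [0.6202, 0.0707, 0.2657]
tool_rot: [1.945, 2.458, 0.007]
ft_force: [-0.2, 0.8, 0.0]
grip_width: 0.003
```

```bash
python3 -c "
from g import *
go(-.14,.261)"
```

```text
pos [0.62018577 0.07069401 0.26573306] local x,y mm 2.985504568375882 -139.54623918914274 tool shift cm [-0.05 -0.3   0.47] turn [ 0.008   0.0028 -0.0087] tip z 0.08373963310766872 F [-0.2  0.8  0. ] 4.5 [ 0.36  0.44 -0.64  1.66  0.29  1.13 -0.13]
```

Call:
play_rows(targets="0 -0.2 0.4 0.008 0.003 -0.008 -1;0 0 0 0 0 0 -1;1 0 0 0 0 0 -1;1 0 0 0 0 0 -1")

```text
time: 5.0
position: [0.6136, 0.0899, 0.2624]
tool_rot: [1.941, 2.47, 0.001]
ft_force: [-0.2, 0.1, 0.5]
grip_width: 0.009
```

```bash
python3 -c "
from g import *
go(-.12,.261)"
```

```text
pos [0.61362548 0.08994856 0.26235191] local x,y mm 1.2074378026077153 -119.28263780780529 tool shift cm [-0.07 -0.12  0.14] turn [ 0.0009 -0.     -0.0019] tip z 0.08035197660508989 F [-0.2  0.1  0.5] 5.0 [ 0.33  0.44 -0.65  1.67  0.29  1.12 -0.16]
```

Tracking is good, with the tip at 80 mm. I'll sweep in sections and correct between them.

Call:
play_rows(targets="1.2 -0.1 0.1 0 0 0 -1;1.2 0 0.1 0 0 0 -1;1.2 0 0 0 0 0 -1;1.2 0 0 0 0 0 -1;1.2 0 0 0 0 0 -1")

```text
time: 5.62
position: [0.5973, 0.1517, 0.2603]
tool_rot: [1.938, 2.469, -0.001]
ft_force: [-0.4, 0.3, -1.2]
grip_width: 0.002
```

```bash
python3 -c "
from g import *
go(-.06,.261)
import cv2
a=ctrl.get_image('side')['pixels']
cv2.imwrite('pics/b2.png',cv2.resize(a[150:350,80:330],None,fx=3,fy=3))"
```

```text
pos [0.59728323 0.15172677 0.26031501] local x,y mm 0.0730870491442279 -55.38952346411808 tool shift cm [-0.46 -0.01 -0.07] turn [ 0.001   0.0024 -0.0012] tip z 0.07831560903536725 F [-0.4  0.3 -1.2] 5.625 [ 0.24  0.44 -0.67  1.68  0.3   1.12 -0.27]
```

View pics/b2.png

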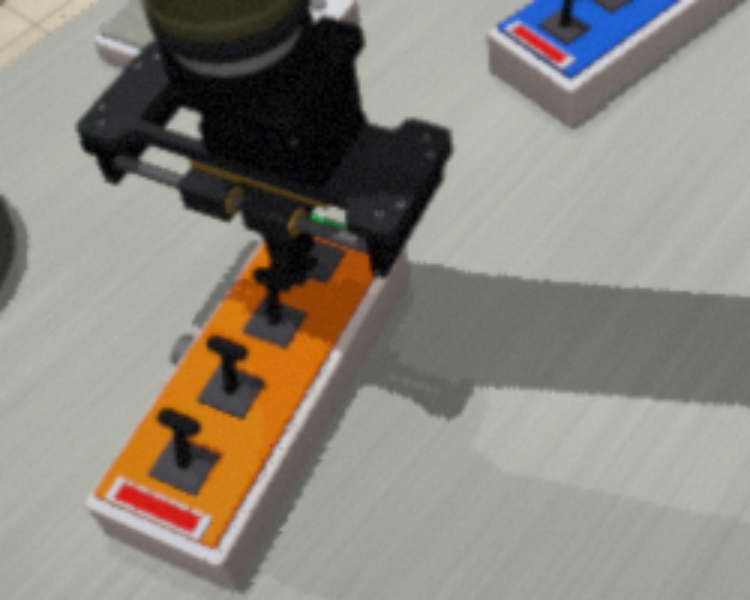

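The side view shows the finger on the row at about (285,260), pushing the first toggle over towards the second. Force is low and the tip is at 78 mm, so I'll carry on.

Call:
play_rows(targets="1.2 0 0 0 0 0 -1;1.2 0 0 0 0 0 -1;1.2 0 0 0 0 0 -1;1.2 0 0 0 0 0 -1;1.2 0 0 0 0 0 -1")

```text
time: 6.3
position: [0.5815, 0.2157, 0.2606]
tool_rot: [1.937, 2.471, 0.001]
ft_force: [0.8, -2.4, 1.5]
grip_width: 0.002
```

```bash
python3 -c "
from g import *
go(.01,.261)
import cv2
a=ctrl.get_image('side')['pixels']
cv2.imwrite('pics/b3.png',cv2.resize(a[150:350,80:330],None,fx=3,fy=3))
a=ctrl.get_image('wrist')['pixels']
cv2.imwrite('pics/w3.png',a)"
```

```text
pos [0.58149783 0.21571156 0.26064681] local x,y mm 0.0058589592684059515 10.513647585209917 tool shift cm [-0.05 -0.   -0.04] turn [0.0015 0.0008 0.0003] tip z 0.07864707563965376 F [ 0.8 -2.4  1.5] 6.3 [ 0.15  0.45 -0.69  1.67  0.31  1.13 -0.38]
```

View pics/b3.png

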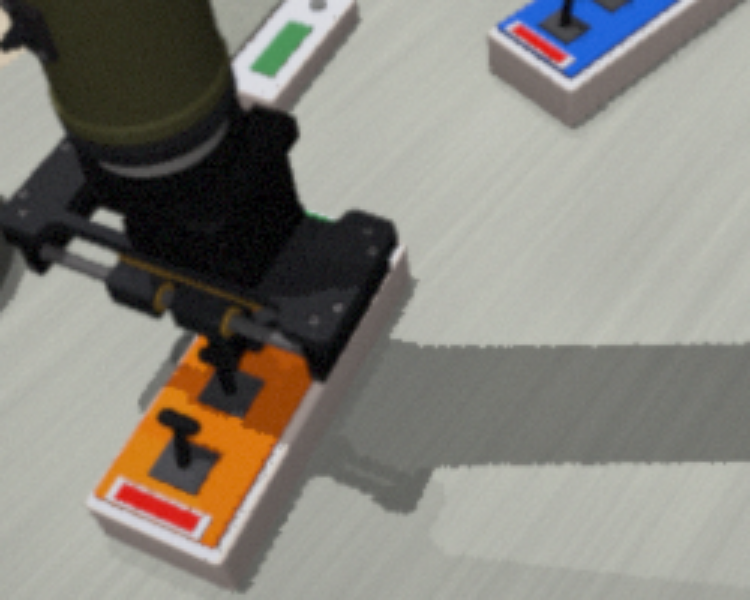

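The side view shows the finger reaching the third toggle at about (220,355), with the fourth still on at (180,420). I'll keep sweeping.

Call:
play_rows(targets="1.2 0 0 0 0 0 -1;1.2 0 0 0 0 0 -1;1.2 0 0 0 0 0 -1;1.2 0 0 0 0 0 -1")

```text
time: 6.9
position: [0.5692, 0.2649, 0.2603]
tool_rot: [1.937, 2.472, 0.0]
ft_force: [0.7, -1.1, 0.6]
grip_width: 0.005
```

```bash
python3 -c "
from g import *
go(.125,.261)"
```

```text
pos [0.56919835 0.26487661 0.26034066] local x,y mm -0.2110834657362718 61.193351359184334 tool shift cm [ 6.38  0.02 -0.07] turn [0.0009 0.0008 0.0003] tip z 0.07834078896639682 F [ 0.7 -1.1  0.6] 6.9 [ 0.07  0.47 -0.7   1.65  0.33  1.14 -0.47]
```

Call:
play_rows(targets="1.2 0 0 0 0 0 -1;1.2 0 0 0 0 0 -1;1.2 0 0 0 0 0 -1;1.2 0 0 0 0 0 -1;1.2 0 0 0 0 0 -1;0.5 0 0 0 0 0 -1;0 0 0 0 0 0 -1")

```text
time: 7.78
position: [0.5509, 0.3357, 0.2605]
tool_rot: [-1.932, -2.475, -0.003]
ft_force: [0.7, -0.9, -0.4]
grip_width: 0.004
```

```bash
python3 -c "
from g import *
go(.125,.36)
import cv2
a=[ctrl.get_image(n)['pixels'] for n in('scene','side')]
cv2.imwrite('pics/a4.png',cv2.resize(a[0][130:260,250:430],None,fx=4,fy=4))
cv2.imwrite('pics/b4.png',cv2.resize(a[1][150:350,80:330],None,fx=3,fy=3))"
```

```text
pos [0.55087943 0.33568358 0.26046382] local x,y mm -1.1113847699593706 134.3260976452033 tool shift cm [-0.91  0.11 -9.96] turn [ 0.0007 -0.0024  0.0042] tip z 0.07846440897677345 F [ 0.7 -0.9 -0.4] 7.775 [-0.05  0.51 -0.7   1.61  0.35  1.15 -0.59]
```

View pics/a4.png

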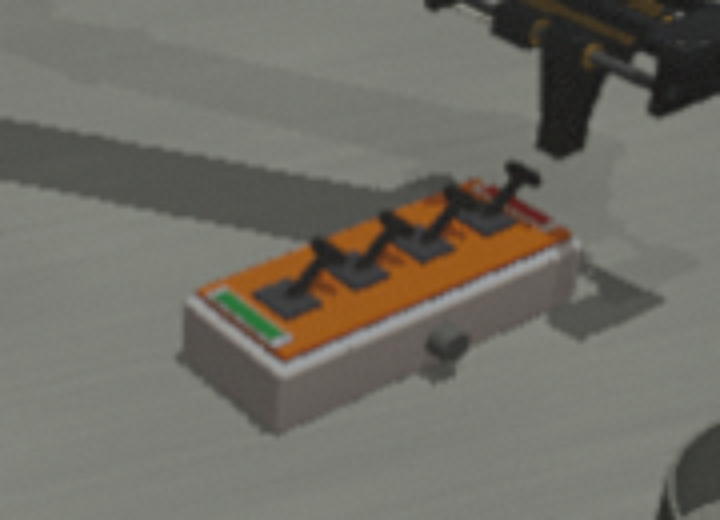

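View pics/b4.png

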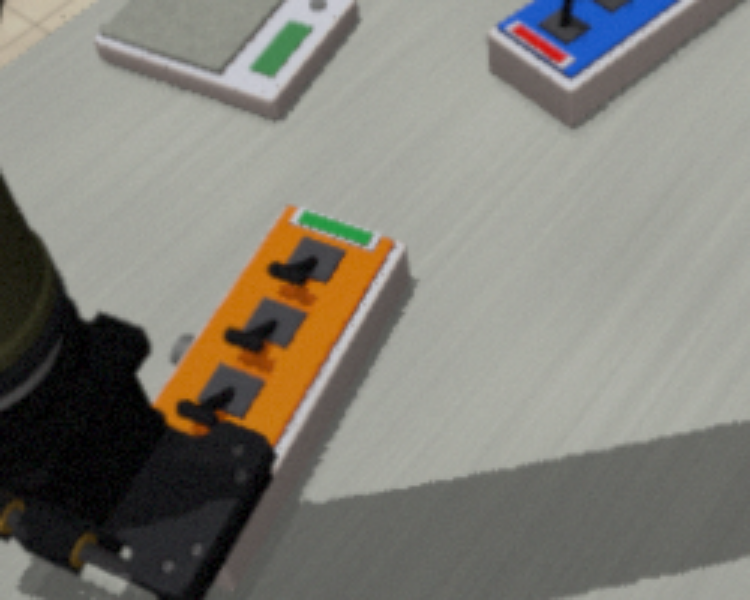

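All four toggles lean to the red side; the scene crop shows the bars at about (327,250), (390,222), (457,197) and (523,176). I'll lift, then check the lean by casting rays onto the row's vertical plane.

Call:
play_rows(targets="0 0 -2.5 0 0 0 -1;0 0 -2.5 0 0 0 -1;0 0 -2.5 0 0 0 -1;0 0 -2.5 0 0 0 -1;0 0 0 0 0 0 -1")

```text
time: 8.5
position: [0.5531, 0.3308, 0.3623]
tool_rot: [1.942, 2.47, -0.002]
ft_force: [-0.5, 0.3, -0.0]
grip_width: 0.006
```

```bash
python3 -c "
from g import *
from h import *
c=ctrl.get_image('scene');a=c['pixels']
cv2.imwrite('pics/a5.png',cv2.resize(a[130:260,250:430],None,fx=4,fy=4))
y=np.radians(13.8);u=np.array([-np.sin(y),np.cos(y),0]);ex=np.array([np.cos(y),np.sin(y),0]);o0=np.array([.584,.2055,0])
for (px,py),yy in zip([(327,250),(390,222),(457,197),(523,176)],(-75,-25,25,75)):
    o,d=ray(c,250+px/4,130+py/4);p=o+d*((o0-o)@ex)/(d@ex);ly=(p-o0)@u*1e3;print(ly-yy,p[2]*1e3,'lean deg',np.degrees(np.arctan2(ly-yy,p[2]*1e3-50)))
print(ctrl.get_state()['position'],ctrl.get_state()['time'])
b=ctrl.get_image('side')['pixels']
cv2.imwrite('pics/b5.png',cv2.resize(b[90:350,80:345],None,fx=2,fy=2))
"
```

```text
27.439163646997116 72.94622973873471 lean deg 50.09566482524155
23.75081457803799 74.71966723570812 lean deg 43.85489528960828
25.690318407963524 73.277817000459 lean deg 47.820496948736874
29.92121021137112 69.12067524099841 lean deg 57.42003274738191
[0.55283326 0.33038842 0.36080826] 8.55
```

View pics/a5.png

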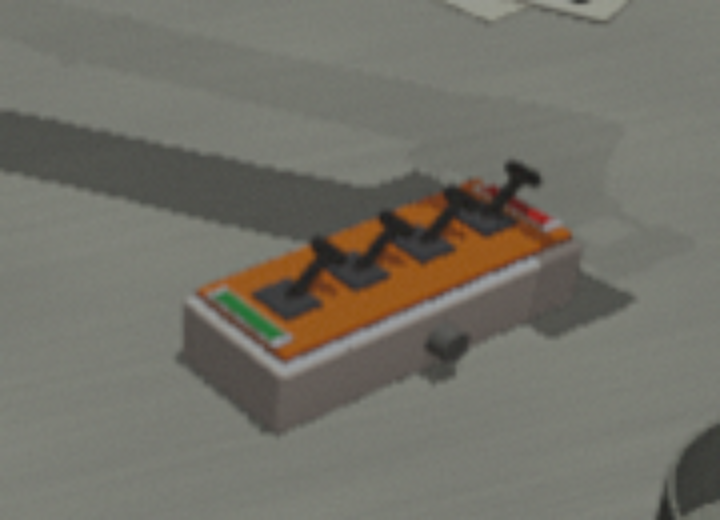

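View pics/b5.png

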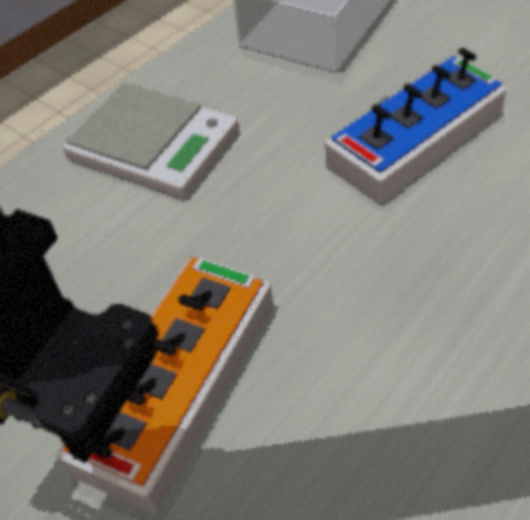

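After lifting, both views show all four orange toggles leaning to the red side by 44 to 57°, where 25° is needed. The blue bank looks unchanged, so I'm handing the job in.

```bash
python3 -c "
from bench import ctrl
print(ctrl.close_job())"
```

```text
the job is handed in; nothing more can be done
None
```

I swept the shut fingers along the orange bank from green to red in one pass, and all four toggles ended up thrown over to the red side. The fingertip stayed at about 78 to 80 mm, went to about y = +134 mm on the bank, and only then lifted. I handed the job in at about 8.6 s; no verdict is reported.

- **Toggles:** in the last pictures they lean about 50, 44, 48 and 57° past upright, where at least 25° is needed. I picked these points by eye in one camera view, so the angles are rough.
- **Order:** a picture part-way showed the fourth toggle still on as the finger reached the third. I saw the first toggle being pushed over but did not measure its angle before the fourth moved.
- **Force:** readings between the sweep sections stayed below about 3 N.
- **Blue bank:** the hand did not go near it during the sweep. The approach passed roughly over it with the fingertips at about 210 mm, well above its 90 mm toggles. Its toggles look unchanged.
- **Disagreement:** the two cameras placed the orange bank about 6 to 8 mm apart. I used the average, and the wrist camera then showed the fingers centred on the toggle row.

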